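# Take the spent ink cartridge out of the slide printer

## Task

The slide printer's ink cartridge is spent. Squeeze its sprung snap lever in towards the cartridge, lift the cartridge straight up out of its bay without forcing it past its catch, then turn it in line with the narrow slot of the collection box and post it, so that it drops right inside. Leave the other things on the desk where they are.

Things in the scene. Friction and masses are not known exactly. Their poses are not given: they have to be found in the camera images.
- cartridge_center (a point): Centre (half-way up) of the ink cartridge: thin upright black block, paper labels on its flat sides, loose, 0.1 kg; 18 mm thick (y), 72 mm high (z, up), from 18 mm before to 24 mm behind this point along x (foot: 24 before). Grey snap lever on its -x end. It stands in the printer's bay, play under 1 mm; the part 2 to 36 mm above this point is free above the deck.
- latch_pad (a point): Ribbed pad on the outer side near the top of the snap lever. The lever, 14 mm wide, is hinged at the foot and leans out: its tip, 31 mm above the cartridge's centre, is 36 mm before it. Pressed right in (+x of the cartridge, 11 mm at the pad) its outer face stands upright 23 mm before the centre: lever to rear face 60 mm at rest, 47 mm squeezed.
- latch (a joint): Angle of the snap lever: 0 at rest (latched), 0.22 rad right in at its stop; about 2.5 N at the pad to start, 6 N at the stop. Its hook catches under the bay's steel strike plate after 2 mm of lift; it is free beyond 0.16 rad, and past the plate after 15 mm of lift. Springs back when let go.
- printer: White slide printer, fixed. Origin on the desk under the middle of the cartridge bay; front to -x, z up; x from -114 to 114 mm, y from -94 to 134 mm, flat deck 100 mm up. The cartridge stands parallel to it, lever to its -x, underside 62 mm up. On the deck: a slide hopper, 36 mm high, at y 66 to 122 mm, and a flat key panel; nothing before or behind the bay.
- slot (a point): Centre of the posting slot in the top of the collection box, at the height of its top face, 125 mm above the desk. The slot is 90 mm long (along this frame's x) and 25 mm wide (along y), through a 4 mm lid; z up. Either way round will do.
- collection_box: Grey collection box for spent cartridges, fixed, closed but for the slot: 150 mm (x) by 120 mm (y) by 125 mm high, floor and walls 4 mm thick. Origin on the desk under its centre.
- carton_center (a point): Bystander: centre of a small upright carton, 70 by 28 by 82 mm.
- mug: Bystander: white mug, 80 mm across, 90 mm high; origin under its centre.
- mouse: Bystander: black computer mouse, 110 by 60 by 33 mm; origin under its centre.
- slide_box: Bystander: open grey tray of filed microscope slides, 210 by 100 by 32 mm; origin under its centre.
Things that resemble listed ones, but are neither listed nor needed, are in the scene too. What is shaped like the part that bears cartridge_center but yellow is not meant.

How it is judged:
By the outcome, as a careful person would: the job done as asked, in the order asked, and still so for the second after the job is handed in, with the robot touching nothing.
It also fails if it takes over 38 s, if anything falls off the work surface, if the arm or the gripper's body presses on something with over 40 N, if the wrist force passes 120 N, or if a joint passes its speed limit or range.

## Robot

A 6-joint arm with a two-finger parallel gripper is mounted at the origin on the work surface. World frame = base frame: x ahead of the robot, y to its left, z up, the work surface at z = 0. Lengths are in mm, angles in rad, forces in N, time in s.
With the tool pointing down it reaches from about 350 to 875 mm from the base axis. Payload 4.2 kg.
Tool frame: the origin (TCP) lies at the very end of the fingers, on their centre line; the grasp point (between the pads) lies 19 mm behind it (arm.grip_point_offset is the distance from the TCP to the grasp point, in mm); z points along the fingers, y is the direction in which the jaws open and shut (so a half turn about z gives the same grasp; the last joint's range is limited). The gripper opens to 85 mm and grips with 20 to 120 N. Pads are 22 mm wide; open, the fingers measure 114 mm over their backs; the gripper's body (76 mm by 85 mm) begins 54 mm behind the grasp point. The pads swing forward as they close: fully open they stand 13 mm farther back than shut.
Start: joints at [1.406, 0.385, 0.008, 0, -1.194, -0.259], TCP at [256.984, 569.701, 231.312] pointing down, gripper open.
Joint ranges: [-3.14, 3.14], [-1.21, 2.06], [-1.07, 1.41], [-3.16, 2.05], [-2.99, -0.16], [-3.1, 3.1]. Speed limits (rad/s): [2.79, 2.79, 3.14, 3.14, 3.14, 3.14].

## Interface

Orientations are given as a unit quaternion [x, y, z, w].
In Python, from bench import arm gives the robot as it stands.
- The arm moves only by the tool drive_tool, never from a script. Its argument "steps" is a list of rows, each a list of 5 numbers: the shift along the tool's x, y, z in m, then the turn about the tool's z in degrees, then the finger opening in m, from 0 to 0.0854. A call has 1 to 20 rows; each row shifts and turns the commanded pose from where the row before left it, along the tool's axes as they then stand; what a row does not reach is not made up. A row lasts 1/10 s, in which the tool goes at most 50 mm and 8.59 degrees, less where a joint would pass 70% of its speed; a pose out of reach is approached as far as the arm can. A call is refused whole if a number of a shift passes 0.05 or a number of a turn 8.59, either way. A call with a gripper value outside its range is refused whole. The fingers move at their own pace and stop on an object; the grip force is fixed at half the most. Time passes only in rows, so rows that do not move let the fingers close. It gives the time, the measured TCP pose, the force and the opening at its end, in the units of the state.
- arm.read_state(): the state, without advancing time (a new reading comes with each control period).
- arm.get_image(name): name is "scene" or "top" or "wrist"; returns (picture, depth): 384x512x3 uint8, blue, green, red; 384x512 float32, mm along the optical axis (not along the pixel's ray), 0 where there is no reading.
- arm.camera_params(name): a dict with "K" (3x3 intrinsics, pixels), "world_to_cam" (4x4, takes a point from world to camera coordinates); the wrist camera has in their place "mount" (4x4, takes a point from camera to tool coordinates, whose origin is the TCP and whose axes are the flange's). Camera axes: x right, y up, looking along -z (the intrinsics and any distortion apply to the point x, -y, -z); pixel columns grow to the right and rows downward; lengths in mm; the calibration is good to about 2 mm. A picture is of the moment at which its call begins: read the wrist's pose just before it. camera_params takes no time and is no camera call.
- arm.job_done(): hands the job in, once; it reports no verdict.
The state is a dict: "clock": time; "joints": joint angles; "joint_vel": joint speeds; "joint_efforts": joint torques, N m; "position": TCP position; "ee_rot": TCP orientation; "contact_force": force on the tool from outside, world axes, zero at the start; "wrist_torque": the same for the moment, N m; "gripper_width": finger opening in mm.
Only numpy, scipy, OpenCV 4.12 (cv2) and the standard library are available. Lean on these libraries where they do the work, as an engineer would, in place of code of your own. Each camera call takes 0.05 s, during which the arm holds its last target.

## Working session

There is one attempt and no reset: what is moved stays moved. The work goes in short steps, Python scripts to look and compute and a tool call to move; the robot and the scene stay as the last step left them, time stands still between calls to the robot, and variables do not carry over. Pictures are saved under pics/ and viewed, and the job is handed in when it is done.

Besides the shell and the picture viewer there is one more tool, called after ">>>" in YAML: its name, and indented under it one key for each argument. drive_tool: Moves the arm, as the interface text tells. Its arguments: {"type":"object","properties":{"steps":{"type":"array"}},"required":["steps"]}

```bash
ls; mkdir -p pics; cat > h.py <<'E'
import numpy as np, cv2
from bench import arm
def snap(n,tag):
    im,d=arm.get_image(n); np.savez(f'pics/{tag}.npz',im=im,d=d); cv2.imwrite(f'pics/{tag}.png',im); return im,d
E
python3 - <<'E'
from h import *
s=arm.read_state(); print(s)
for n in ["scene","top","wrist"]:
    p=arm.camera_params(n); print(n,p)
for n in ["scene","top"]: snap(n,n+"0")
E
```

```text
pics
{'clock': 0.0, 'joints': array([ 1.40563261e+00,  3.85558640e-01,  6.62844730e-03, -5.26382257e-04,
       -1.19400204e+00, -2.58624960e-01]), 'joint_vel': array([-0.00159591, -0.00032267,  0.00259882, -0.00023462,  0.00117947,
       -0.00047943]), 'joint_efforts': array([ 4.96028424e-04, -3.92288554e+01,  1.88405764e+01,  4.18619692e+00,
       -4.58823502e-03, -1.56989408e-06]), 'position': array([256.73111366, 569.19247269, 230.21729225]), 'ee_rot': array([ 9.77613254e-01, -2.10407047e-01, -1.94469494e-04,  1.07821305e-03]), 'contact_force': array([ 0.65897392,  0.29658488, -0.0628497 ]), 'wrist_torque': array([-0.01107087, -0.00077063,  0.00800303]), 'gripper_width': 85.61254201832493}
scene {'K': array([[368.26077361,   0.        , 256.2972149 ],
       [  0.        , 368.26077361, 194.31860508],
       [  0.        ,   0.        ,   1.        ]]), 'world_to_cam': array([[-3.09816629e-02,  9.99438147e-01, -1.27877581e-02,
         3.07749717e+01],
       [-8.25309107e-01, -1.83625777e-02,  5.64382577e-01,
         4.27998381e+02],
       [ 5.63830661e-01,  2.80393639e-02, 
[... 470 characters left out ...]
3330e+02],
       [-1.45523056e-01,  1.00179019e-03,  9.89354353e-01,
        -1.27870548e+03],
       [ 0.00000000e+00,  0.00000000e+00,  0.00000000e+00,
         1.00000000e+00]])}
wrist {'K': array([[324.76701465,   0.        , 259.19196047],
       [  0.        , 324.76701465, 183.52377444],
       [  0.        ,   0.        ,   1.        ]]), 'mount': array([[-5.98094922e-05,  9.47547545e-01,  3.19614842e-01,
         8.25045369e+01],
       [ 9.99999775e-01, -1.56816023e-04,  6.52035166e-04,
         4.96489089e-01],
       [ 6.67955049e-04,  3.19614809e-01, -9.47547322e-01,
        -1.44394718e+02],
       [ 0.00000000e+00,  0.00000000e+00,  0.00000000e+00,
         1.00000000e+00]])}
```

View pics/scene0.png

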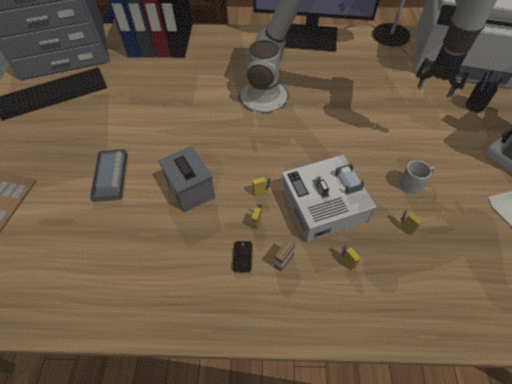

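View pics/top0.png

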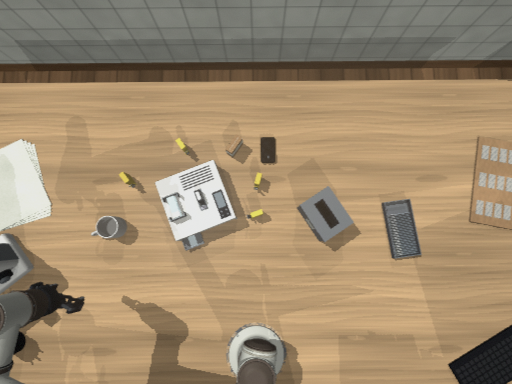

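The scene view shows the printer near (327,197), the box near (187,178) and yellow decoys around them. In the top view the printer is at (197,200) and the box at (326,213). I'll zoom in on both.

```bash
python3 - <<'E'
from h import *
a=np.load('pics/top0.npz')['im'];b=np.load('pics/scene0.npz')['im']
c1=cv2.resize(a[150:260,145:255],(400,400),interpolation=cv2.INTER_CUBIC)
c2=cv2.resize(a[175:255,285:365],(400,400),interpolation=cv2.INTER_CUBIC)
cv2.imwrite('pics/z1.png',np.hstack([c1,c2]))
c1=cv2.resize(b[145:245,275:385],(440,400),interpolation=cv2.INTER_CUBIC)
c2=cv2.resize(b[140:215,150:225],(360,400),interpolation=cv2.INTER_CUBIC)[:, :360]
cv2.imwrite('pics/z2.png',np.hstack([c1,c2]))
E
```

```text
(no output)
```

View pics/z1.png

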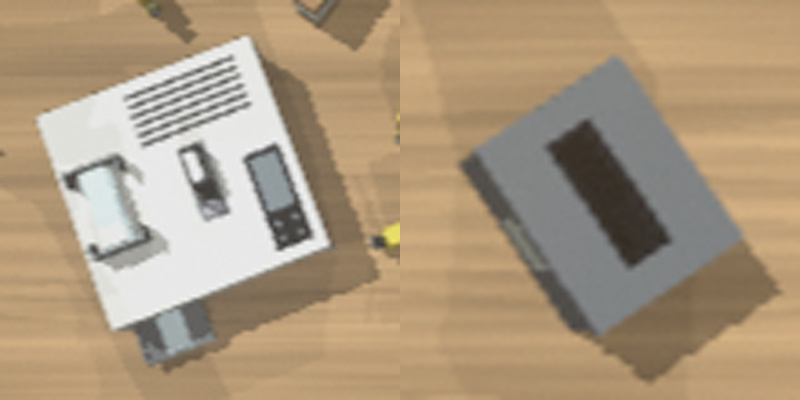

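View pics/z2.png

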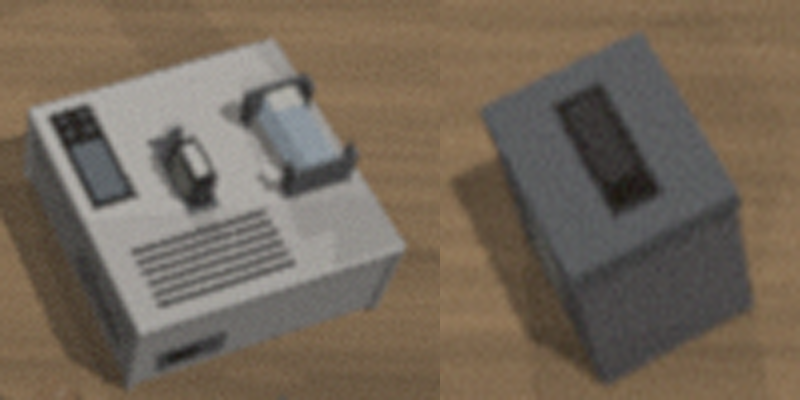

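```bash
cat >> h.py <<'E'
def ray(n,uv,z,pose=None):
    p=arm.camera_params(n);K=p['K']
    T=np.linalg.inv(p['world_to_cam']) if pose is None else pose@p['mount']
    uv=np.atleast_2d(uv).astype(float)
    d=np.c_[(uv[:,0]-K[0,2])/K[0,0],-(uv[:,1]-K[1,2])/K[1,1],-np.ones(len(uv))]@T[:3,:3].T
    o=T[:3,3]; return o+d*((z-o[2])/d[:,2])[:,None]
def rect(pts):
    (c,s,a)=cv2.minAreaRect(pts.astype(np.float32)); return np.round(c,1),np.round(s,1),round(a,1)
def wpose(s):
    from scipy.spatial.transform import Rotation as R
    T=np.eye(4);T[:3,:3]=R.from_quat(s['ee_rot']).as_matrix();T[:3,3]=s['position'];return T
E
python3 - <<'E'
from h import *
for n,bp,bb in [("top",(150,155,240,250),(295,185,355,245)),("scene",(280,150,378,240),(158,145,220,212))]:
    q=np.load(f'pics/{n}0.npz');im=q['im'];d=q['d']
    # depth -> world
    p=arm.camera_params(n);K=p['K'];T=np.linalg.inv(p['world_to_cam'])
    v,u=np.mgrid[:384,:512]; P=np.stack([(u-K[0,2])/K[0,0]*d,-(v-K[1,2])/K[1,1]*d,-d],-1)@T[:3,:3].T+T[:3,3]
    def sub(b): m=np.zeros(d.shape,bool);m[b[1]:b[3],b[0]:b[2]]=1;return m
    z=P[...,2]
    m=sub(bp)&(abs(z-100)<12); print(n,'deck z',np.median(z[m]),m.sum(),rect(P[m][:,:2]), rect(ray(n,np.c_[u[m],v[m]],100)[:,:2]))
    mm=cv2.morphologyEx(m.astype(np.uint8),cv2.MORPH_OPEN,np.ones((5,5))); 
    print('  opened',rect(ray(n,np.argwhere(mm)[:,::-1],100)[:,:2]))
    m=sub(bb)&(abs(z-125)<12); mo=cv2.morphologyEx(m.astype(np.uint8),cv2.MORPH_OPEN,np.ones((3,3)))
    print(n,'lid z',np.median(z[m]),rect(ray(n,np.argwhere(mo)[:,::-1],125)[:,:2]))
    # slot: hole inside lid
    cs,h=cv2.findContours(mo,cv2.RETR_CCOMP,cv2.CHAIN_APPROX_NONE)
    for c,hh in zip(cs,h[0]):
        if hh[3]>=0 and len(c)>10: print(' hole',len(c),rect(ray(n,c[:,0],125)[:,:2]))
    g=im.max(-1); m2=sub(bb)&(g<(60 if n=='top' else 60)); 
    nl,lab,st,ce=cv2.connectedComponentsWithStats(m2.astype(np.uint8))
    for i in range(1,nl):
        if st[i,4]>40: print(' dark',st[i],rect(ray(n,np.argwhere(lab==i)[:,::-1],125)[:,:2]))
    # things above the deck
    m=sub(bp)&(z>125)&(z<150)
    nl,lab,st,ce=cv2.connectedComponentsWithStats(m.astype(np.uint8))
    for i in range(1,nl):
        if st[i,4]>15: print(' high',st[i],np.median(z[lab==i]),rect(P[lab==i][:,:2]))
E
```

```text
top deck z 99.69052670702467 3621 (array([555.7, 214.4]), array([228.3, 228.5]), 21.0) (array([555.4, 213.4]), array([227.1, 227.1]), 21.1)
  opened (array([555.4, 213.4]), array([227.1, 227.1]), 21.1)
top lid z 124.75409445377977 (array([ 499.7, -250.7]), array([154.1, 126.5]), 32.8)
 hole 55 (array([ 500.6, -251.6]), array([93.7, 29.4]), 32.2)
 dark [316 202  22  26 204] (array([ 498.1, -250.5]), array([92.6, 29.8]), 32.9)
 high [194 189  10  13  67] 133.16690386645178 (array([565.1, 195.9]), array([42.1, 18.4]), 21.3)
 high [162 192  24  29 240] 131.4880011536968 (array([528.1, 282.3]), array([88.6, 56.2]), 20.9)
scene deck z 97.8698335696123 3666 (array([558.6, 216.6]), array([231.3, 228.3]), 20.9) (array([562.2, 215.2]), array([228.6, 227.9]), 21.1)
  opened (array([561.6, 215.3]), array([227.5, 227.1]), 21.2)
scene lid z 122.3819662823887 (array([ 507.8, -247.3]), array([161.1, 124.9]), 32.6)
 hole 51 (array([ 504.5, -248.4]), array([91.4, 31. ]), 34.4)
 dark [174 156  22  24 228] (array([ 502.8, -249.6]), array([99.1, 34.7]), 32.3)
 high [336 163  29  28 269] 129.35957219193915 (array([530.2, 284.3]), array([91.5, 57.6]), 21.1)
 high [319 179  11  13  81] 131.6588694676709 (array([569.4, 198.9]), array([42.1, 19.7]), 19.4)
```

>>> drive_tool:
  steps:
    - [0.036,0.018,0,0,0.085]
    - [0.036,0.018,0,0,0.085]
    - [0.036,0.018,0,0,0.085]
    - [0.036,0.018,0,0,0.085]
    - [0.036,0.018,0,0,0.085]
    - [0.036,0.018,0,0,0.085]
    - [0.036,0.018,0,0,0.085]
    - [0.036,0.018,0,0,0.085]
    - [0.036,0.018,0,0,0.085]
    - [0.036,0.018,0,0,0.085]
    - [0.036,0.018,0,0,0.085]
    - [0.036,0.018,0,0,0.085]
    - [0,0,0,7.4,0.085]
    - [0,0,0,7.4,0.085]
    - [0,0,0,7.4,0.085]
    - [0,0,0,7.4,0.085]
    - [0,0,0,7.4,0.085]
    - [0,0,0,7.4,0.085]
    - [0,0,0,0,0.085]
    - [0,0,0,0,0.085]

```text
clock: 2.1
position: [561.8, 195.1, 231.0]
ee_rot: [0.826, -0.563, -0.0, 0.0]
contact_force: [-0.8, 0.0, 0.2]
gripper_width: 84.9
```

```bash
python3 - <<'E'
from h import *
s=arm.read_state(); print(s['clock'],s['position'],s['ee_rot'],s['joints'])
T=wpose(s);np.save('pics/T1.npy',T);print(T.round(4))
snap('wrist','w1')
E
```

```text
2.1 [561.75214572 195.08545481 230.9525957 ] [ 8.26437608e-01 -5.63028184e-01 -1.94234535e-04  3.26065114e-04] [ 6.06250621e-01  3.33861064e-01 -6.96905927e-02 -1.40199434e-04
 -1.16799270e+00 -2.31490160e-01]
[[ 3.660000e-01 -9.306000e-01 -7.000000e-04  5.617521e+02]
 [-9.306000e-01 -3.660000e-01 -3.000000e-04  1.950855e+02]
 [ 0.000000e+00  8.000000e-04 -1.000000e+00  2.309526e+02]
 [ 0.000000e+00  0.000000e+00  0.000000e+00  1.000000e+00]]
```

View pics/w1.png

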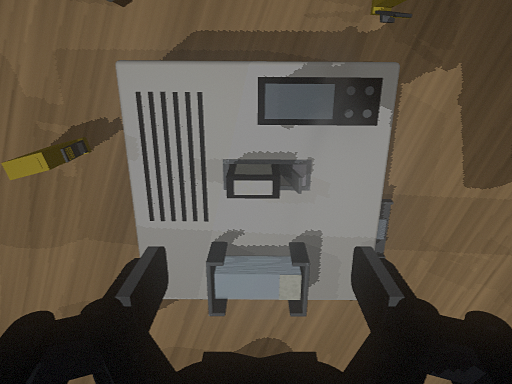

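The wrist view shows the whole deck, corners near (117,62) and (400,62). The cartridge's top and label are at about (226–280, 163–198), with the lever to its right at around (295,178). I'll zoom and measure.

```bash
python3 - <<'E'
from h import *
q=np.load('pics/w1.npz');im=q['im'];d=q['d'];T=np.load('pics/T1.npy')
cv2.imwrite('pics/z3.png',cv2.resize(im[150:210,210:325],None,fx=6,fy=6,interpolation=cv2.INTER_CUBIC))
p=arm.camera_params('wrist');K=p['K'];C=T@p['mount']
v,u=np.mgrid[:384,:512]; P=np.stack([(u-K[0,2])/K[0,0]*d,-(v-K[1,2])/K[1,1]*d,-d],-1)@C[:3,:3].T+C[:3,3]
z=P[...,2]
m=(abs(z-100)<6)&(v<305); mo=cv2.morphologyEx(m.astype(np.uint8),cv2.MORPH_OPEN,np.ones((5,5)))
n,lab,st,ce=cv2.connectedComponentsWithStats(mo);i=1+st[1:,4].argmax();mo=lab==i
print(st[i],np.median(z[mo]),rect(ray('wrist',np.argwhere(mo)[:,::-1],100,T)[:,:2]))
m=(z>128)&(z<142)&(v<215)&(v>150)&(u>215)&(u<320)
print(np.median(z[m]),m.sum(),rect(ray('wrist',np.c_[u[m],v[m]],134,T)[:,:2]),rect(P[m][:,:2]))
np.save('pics/P1.npy',P)
# in local printer coords about TCP: along yaw 21.1
a=np.radians(21.1);R=np.array([[np.cos(a),np.sin(a)],[-np.sin(a),np.cos(a)]])
for r in (168,175,180,185,190):
    print(r,[(c,round(z[r,c])) for c in range(222,316,4)])
E
```

```text
[  116    60   284   240 51163] 101.89786467230869 (array([556. , 214.9]), array([226.8, 226.6]), 21.1)
135.7517076642801 1387 (array([558. , 194.2]), array([59.4, 20.8]), 21.5) (array([557.5, 194.6]), array([60. , 18.8]), 20.2)
168 [(222, 101), (226, 103), (230, 114), (234, 112), (238, 114), (242, 114), (246, 114), (250, 114), (254, 114), (258, 115), (262, 113), (266, 114), (270, 112), (274, 112), (278, 112), (282, 81), (286, 95), (290, 106), (294, 101), (298, 102), (302, 102), (306, 101), (310, 102), (314, 102)]
175 [(222, 101), (226, 102), (230, 134), (234, 133), (238, 132), (242, 133), (246, 133), (250, 133), (254, 134), (258, 132), (262, 132), (266, 132), (270, 132), (274, 133), (278, 132), (282, 82), (286, 96), (290, 108), (294, 119), (298, 126), (302, 102), (306, 102), (310, 102), (314, 102)]
180 [(222, 102), (226, 136), (230, 136), (234, 136), (238, 136), (242, 137), (246, 137), (250, 137), (254, 135), (258, 136), (262, 135), (266, 136), (270, 136), (274, 136), (278, 136), (282, 87), (286, 86), (290, 108), (294, 119), (298, 129), (302, 102), (306, 102), (310, 102), (314, 102)]
185 [(222, 102), (226, 102), (230, 137), (234, 135), (238, 135), (242, 136), (246, 136), (250, 136), (254, 136), (258, 136), (262, 136), (266, 136), (270, 136), (274, 137), (278, 136), (282, 100), (286, 101), (290, 100), (294, 375), (298, 128), (302, 102), (306, 103), (310, 102), (314, 102)]
190 [(222, 101), (226, 103), (230, 135), (234, 137), (238, 136), (242, 136), (246, 137), (250, 137), (254, 136), (258, 137), (262, 136), (266, 138), (270, 137), (274, 134), (278, 136), (282, 102), (286, 103), (290, 102), (294, 102), (298, 130), (302, 103), (306, 102), (310, 101), (314, 102)]
```

View pics/z3.png

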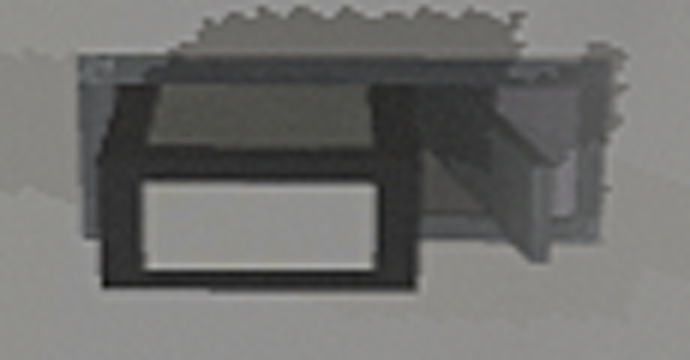

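Wrist and fixed-camera measurements agree: the cartridge centre is about (563.5, 196.3) at yaw 21.1°. I'll centre the tool and go down most of the way.

>>> drive_tool:
  steps:
    - [-0.0005,-0.0025,0.01,0.4,0.085]
    - [0,0,0.03,0,0.085]
    - [0,0,0.03,0,0.085]
    - [0,0,0.02,0,0.085]
    - [0,0,0.01,0,0.085]
    - [0,0,0,0,0.085]
    - [0,0,0,0,0.085]

```text
clock: 2.85
position: [564.7, 196.9, 132.0]
ee_rot: [0.824, -0.567, 0.0, -0.001]
contact_force: [-0.3, 0.2, 0.2]
gripper_width: 85.3
```

```bash
python3 - <<'E'
from h import *
s=arm.read_state(); print(s['clock'],s['position'],s['contact_force'])
T=wpose(s);np.save('pics/T2.npy',T);print(T[:3,:3].round(4), np.degrees(np.arctan2(-T[1,1],-T[0,1])))
im,d=snap('wrist','w2')
p=arm.camera_params('wrist');K=p['K'];C=T@p['mount']
v,u=np.mgrid[:384,:512]; P=np.stack([(u-K[0,2])/K[0,0]*d,-(v-K[1,2])/K[1,1]*d,-d],-1)@C[:3,:3].T+C[:3,3]
z=P[...,2]; a=np.radians(21.1); L=(P[...,:2]-T[:2,3])@np.array([[np.cos(a),-np.sin(a)],[np.sin(a),np.cos(a)]])
m=(z>125)&(z<145)&(abs(L[...,0])<38)&(abs(L[...,1])<25)
print(np.median(z[m]),m.sum(),rect(P[m][:,:2]),np.percentile(L[m],[1,99],axis=0))
E
```

```text
2.85 [564.7486582  196.85133636 131.9561351 ] [-0.27271893  0.18494994  0.18848183]
[[ 3.576e-01 -9.339e-01  1.300e-03]
 [-9.339e-01 -3.576e-01  3.000e-04]
 [ 1.000e-04 -1.300e-03 -1.000e+00]] 20.951119162181467
135.62223955504476 3836 (array([557.5, 194.3]), array([60.1, 19.3]), 21.1) [[-36.7443974   -8.97566885]
 [ 21.73162741   9.42042774]]
```

View pics/w2.png

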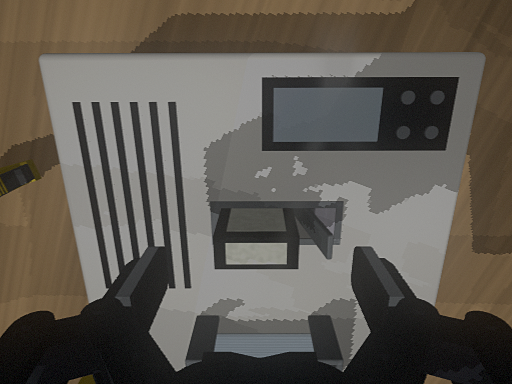

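Fingers straddle the cartridge: rear end at u≈215, lever tip at u≈333, fingers at ≈150 and ≈365. After a 1 mm correction I'll lower to z≈104 and squeeze.

>>> drive_tool:
  steps:
    - [0,0.001,0.015,0,0.085]
    - [0,0,0.01,0,0.085]
    - [0,0,0.003,0,0.085]
    - [0,0,0,0,0.085]

```text
clock: 3.3
position: [563.2, 196.1, 103.3]
ee_rot: [0.824, -0.567, 0.0, 0.0]
contact_force: [0.1, -0.6, 0.7]
gripper_width: 84.9
```

>>> drive_tool:
  steps:
    - [0,0,0,0,0.06]
    - [0,0,0,0,0.055]
    - [0,0,0,0,0.05]
    - [0,0,0,0,0.045]
    - [0,0,0,0,0.04]
    - [0,0,0,0,0.035]
    - [0,0,0,0,0.035]
    - [0,0,0,0,0.035]
    - [0,0,0,0,0.035]

```text
clock: 4.2
position: [565.2, 196.9, 105.5]
ee_rot: [0.824, -0.567, 0.002, -0.002]
contact_force: [0.3, -1.1, 5.4]
gripper_width: 43.9
```

```bash
python3 - <<'E'
from h import *
s=arm.read_state(); print(s['clock'],s['position'],s['contact_force'],s['gripper_width'],s['wrist_torque'])
snap('wrist','w3')
E
```

```text
4.2 [565.17308274 196.93603249 105.48247006] [ 0.26596337 -1.07282812  5.37594855] 43.87960940186457 [-0.23250636  0.05218525  0.0225243 ]
```

View pics/w3.png

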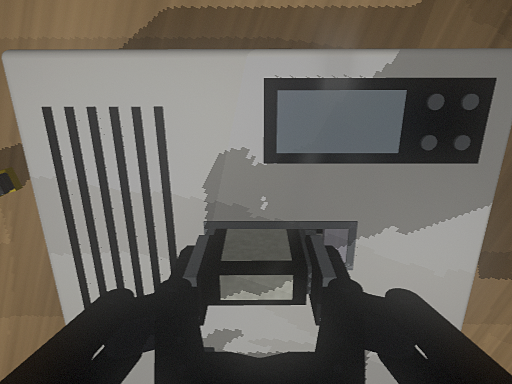

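Lever looks pressed in, flush along the right-hand finger at u≈310. Opening is 43.9 mm and the fingertips rest lightly (5 N). I'll lift gently, watching the force for the catch.

>>> drive_tool:
  steps:
    - [0,0,-0.002,0,0.035]
    - [0,0,-0.002,0,0.035]
    - [0,0,-0.001,0,0.035]
    - [0,0,0,0,0.035]

```text
clock: 4.65
position: [563.6, 196.6, 108.3]
ee_rot: [0.824, -0.567, 0.0, -0.001]
contact_force: [1.7, 1.5, -1.2]
gripper_width: 43.8
```

>>> drive_tool:
  steps:
    - [0,0,-0.002,0,0.035]
    - [0,0,-0.002,0,0.035]
    - [0,0,-0.002,0,0.035]
    - [0,0,0,0,0.035]

```text
clock: 5.05
position: [562.8, 195.9, 114.6]
ee_rot: [0.824, -0.567, -0.0, 0.0]
contact_force: [0.3, 0.5, -0.4]
gripper_width: 43.9
```

```bash
python3 - <<'E'
from h import *
s=arm.read_state(); print(s['clock'],s['position'],s['contact_force'],s['gripper_width'],s['wrist_torque'])
snap('wrist','w4')
E
```

```text
5.05 [562.78333    195.93720632 114.5673041 ] [ 0.31019424  0.46635881 -0.37507183] 43.89319922293809 [-0.00587429 -0.13281983  0.01184178]
```

View pics/w4.png

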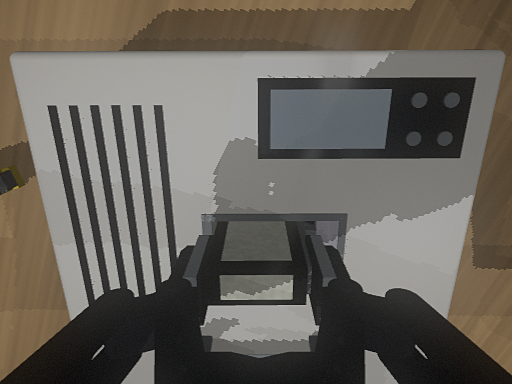

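The cartridge keeps its place between the fingers while the printer recedes, with no catch force (under 2 N). I'll lift it out.

>>> drive_tool:
  steps:
    - [0,0,-0.005,0,0.035]
    - [0,0,-0.005,0,0.035]
    - [0,0,-0.01,0,0.035]
    - [0,0,-0.01,0,0.035]
    - [0,0,-0.01,0,0.035]
    - [0,0,-0.015,0,0.035]
    - [0,0,-0.02,0,0.035]
    - [0,0,-0.02,0,0.035]
    - [0,0,0,0,0.035]

```text
clock: 6.0
position: [564.9, 197.0, 213.5]
ee_rot: [0.824, -0.567, 0.002, -0.003]
contact_force: [0.0, 0.3, 0.3]
gripper_width: 44.3
```

```bash
python3 - <<'E'
from h import *
s=arm.read_state(); print(s['clock'],s['position'],s['contact_force'],s['gripper_width'])
T=wpose(s); print(T[:3,:3].round(4)); a,_=snap('wrist','w5'); b,_=snap('scene','s5')
cv2.imwrite('pics/w5b.png',np.vstack([a[:,:],])); cv2.imwrite('pics/s5b.png',cv2.resize(b[100:250,240:440],None,fx=4,fy=4,interpolation=2))
E
```

```text
6.0 [564.90539222 196.96747435 213.50259547] [0.03378162 0.26758456 0.28904842] 44.29326391144829
[[ 3.575e-01 -9.339e-01  6.900e-03]
 [-9.339e-01 -3.575e-01  3.400e-03]
 [-7.000e-04 -7.600e-03 -1.000e+00]]
```

View pics/w5.png

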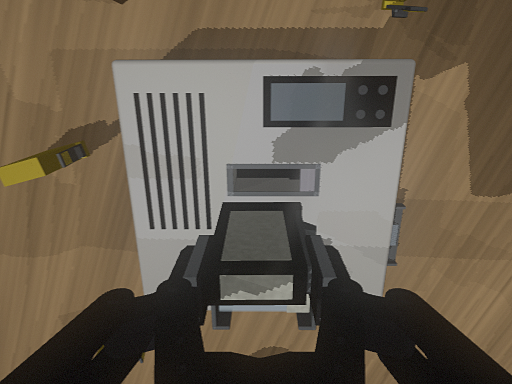

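View pics/s5b.png

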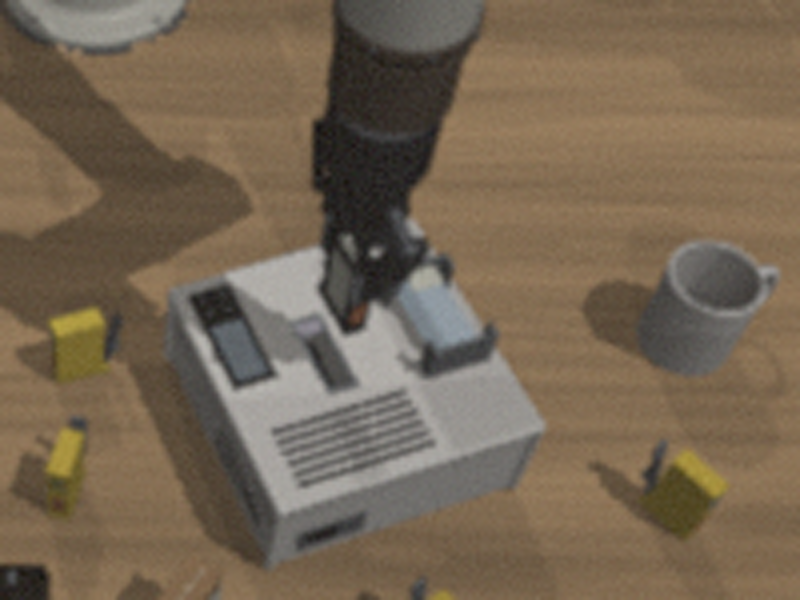

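Cartridge is out; the bay is empty at (265,180) in the wrist view. Now over towards the box.

>>> drive_tool:
  steps:
    - [0.015,0.008,0,0,0.035]
    - [0.027,0.015,0,0,0.035]
    - [0.027,0.015,0,0,0.035]
    - [0.027,0.015,0,0,0.035]
    - [0.027,0.015,0,0,0.035]
    - [0.027,0.015,0,0,0.035]
    - [0.027,0.015,0,0,0.035]
    - [0.027,0.015,0,0,0.035]
    - [0.027,0.015,0,0,0.035]
    - [0.027,0.015,0,0,0.035]
    - [0.027,0.015,0,0,0.035]
    - [0.025,0.012,0,0,0.035]
    - [0.01,0.006,0,0,0.035]
    - [0,0,0,-4,0.035]
    - [0,0,0,-5,0.035]
    - [0,0,0,-2.6,0.035]
    - [0,0,0,0,0.035]
    - [0,0,0,0,0.035]
    - [0,0,0,0,0.035]

```text
clock: 8.0
position: [512.8, -165.4, 209.1]
ee_rot: [0.877, -0.481, -0.0, 0.0]
contact_force: [-0.7, -0.4, -0.9]
gripper_width: 43.9
```

```bash
python3 - <<'E'
from h import *
s=arm.read_state(); print(s['clock'],s['position'],s['contact_force'],s['gripper_width'],np.abs(s['joint_vel']).max())
T=wpose(s);np.save('pics/T6.npy',T); print(T[:3,:3].round(4),np.degrees(np.arctan2(-T[1,1],-T[0,1])));im,d=snap('wrist','w6')
p=arm.camera_params('wrist');K=p['K'];C=T@p['mount']
v,u=np.mgrid[:384,:512]; P=np.stack([(u-K[0,2])/K[0,0]*d,-(v-K[1,2])/K[1,1]*d,-d],-1)@C[:3,:3].T+C[:3,3];z=P[...,2]
m=(abs(z-126)<8); mo=cv2.morphologyEx(m.astype(np.uint8),cv2.MORPH_OPEN,np.ones((5,5)))
n,lab,st,ce=cv2.connectedComponentsWithStats(mo);i=1+st[1:,4].argmax();mo=(lab==i).astype(np.uint8)
print(st[i],np.median(z[mo>0]),rect(ray('wrist',np.argwhere(mo)[:,::-1],125,T)[:,:2]))
cs,h=cv2.findContours(mo,cv2.RETR_CCOMP,cv2.CHAIN_APPROX_NONE)
for c,hh in zip(cs,h[0]):
    if hh[3]>=0 and len(c)>30: print(' hole',len(c),cv2.boundingRect(c),rect(ray('wrist',c[:,0],125,T)[:,:2]))
E
```

```text
8.0 [ 512.75926839 -165.43660111  209.05578922] [-0.72692507 -0.41473589 -0.87427223] 43.861037577963764 0.004882347962274364
[[ 5.371e-01 -8.435e-01 -6.000e-04]
 [-8.435e-01 -5.371e-01  1.000e-04]
 [-4.000e-04  4.000e-04 -1.000e+00]] 32.488995724258324
[  225     0   249   189 38058] 126.79663915584048 (array([ 499.6, -250.3]), array([155.4, 124.4]), 32.8)
 hole 347 (274, 77, 136, 45) (array([ 501.4, -251.3]), array([90.8, 29. ]), 31.9)
```

View pics/w6.png

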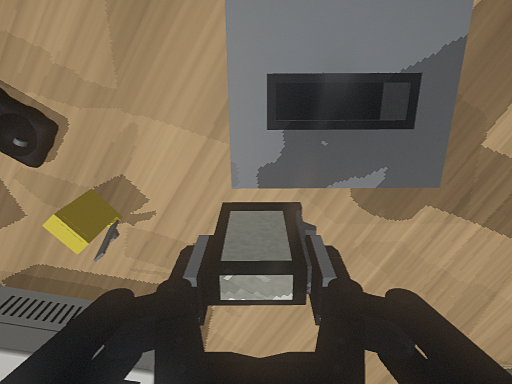

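```bash
python3 - <<'E'
from h import *
q=np.load('pics/w6.npz');im=q['im'];d=q['d'];T=np.load('pics/T6.npy')
g=im.max(-1).astype(np.uint8)
print(g[100,255:275],g[100,405:430],g[66:80,330],g[122:136,330])
m=(g<75)&(d>0); m[:, :255]=0;m[:,430:]=0;m[:60]=0;m[140:]=0
m=cv2.morphologyEx(m.astype(np.uint8),cv2.MORPH_OPEN,np.ones((3,3)));n,lab,st,ce=cv2.connectedComponentsWithStats(m);i=1+st[1:,4].argmax()
pp=np.argwhere(lab==i)[:,::-1];print(st[i]);w=ray('wrist',pp,125,T);print(rect(w[:,:2]))
for z in (123,125,127): print(z,rect(ray('wrist',[[267,73],[421,73],[414,129],[267,129]],z,T)[:,:2]), ray('wrist',[[267,73],[421,73],[414,129],[267,129]],z,T)[:,:2].round(1).tolist())
# cartridge in tool frame
p=arm.camera_params('wrist');K=p['K'];v,u=np.mgrid[:384,:512]
Q=np.stack([(u-K[0,2])/K[0,0]*d,-(v-K[1,2])/K[1,1]*d,-d],-1)@p['mount'][:3,:3].T+p['mount'][:3,3]
for r in range(205,312,7): print(r,[tuple(Q[r,c].round(0).astype(int)) for c in (225,260,290)])
for r in (240,285): print(r,[(c,*Q[r,c].round(0).astype(int)) for c in range(205,330,6)])
cv2.imwrite('pics/z6.png',cv2.resize(im[195:320,185:340],None,fx=5,fy=4.5))
E
```

```text
[127 126 126 127 127 127 125 128 125 128 129 121  57  51  48  53  53  48
  51  50] [54 55 56 49 31 35 35 36 36 31 34 29 41 71 90 87 86 85 86 88 86 87 86 86
 86] [121 118 120 116 120 120 126  69  65  64  62  66  66  63] [44 43 41 38 41 41 32 59 87 84 84 85 85 85]
[ 267   73  155   57 8496]
(array([ 499.3, -250.6]), array([103.3,  37.2]), 32.5)
123 (array([ 498.7, -250.8]), array([104.4,  37.6]), 32.5) [[552.9, -238.6], [465.6, -294.1], [444.6, -263.0], [532.4, -207.1]]
125 (array([ 499.2, -250.7]), array([103.5,  37.2]), 32.5) [[552.9, -238.6], [466.4, -293.6], [445.6, -262.8], [532.7, -207.3]]
127 (array([ 499.7, -250.5]), array([102.6,  36.9]), 32.5) [[552.9, -238.5], [467.2, -293.1], [446.5, -262.5], [532.9, -207.5]]
205 [(np.int64(8), np.int64(-20), np.int64(37)), (np.int64(9), np.int64(1), np.int64(35)), (np.int64(8), np.int64(19), np.int64(36))]
212 [(np.int64(8), np.int64(-19), np.int64(26)), (np.int64(9), np.int64(1), np.int64(25)), (np.int64(8), np.int64(18), np.int64(25))]
219 [(np.int64(8), np.int64(-18), np.int64(17)), (np.int64(8), np.int64(1), np.int64(17)), (np.int64(8)
[... 3184 characters left out ...]
np.int64(-31)), (247, np.int64(0), np.int64(-5), np.int64(-31)), (253, np.int64(0), np.int64(-2), np.int64(-31)), (259, np.int64(0), np.int64(0), np.int64(-30)), (265, np.int64(-1), np.int64(3), np.int64(-30)), (271, np.int64(0), np.int64(5), np.int64(-31)), (277, np.int64(0), np.int64(8), np.int64(-31)), (283, np.int64(0), np.int64(10), np.int64(-31)), (289, np.int64(0), np.int64(13), np.int64(-31)), (295, np.int64(-1), np.int64(15), np.int64(-29)), (301, np.int64(0), np.int64(18), np.int64(-30)), (307, np.int64(-3), np.int64(21), np.int64(-26)), (313, np.int64(1), np.int64(22), np.int64(-31)), (319, np.int64(7), np.int64(23), np.int64(-40)), (325, np.int64(8), np.int64(25), np.int64(-41))]
```

View pics/z6.png

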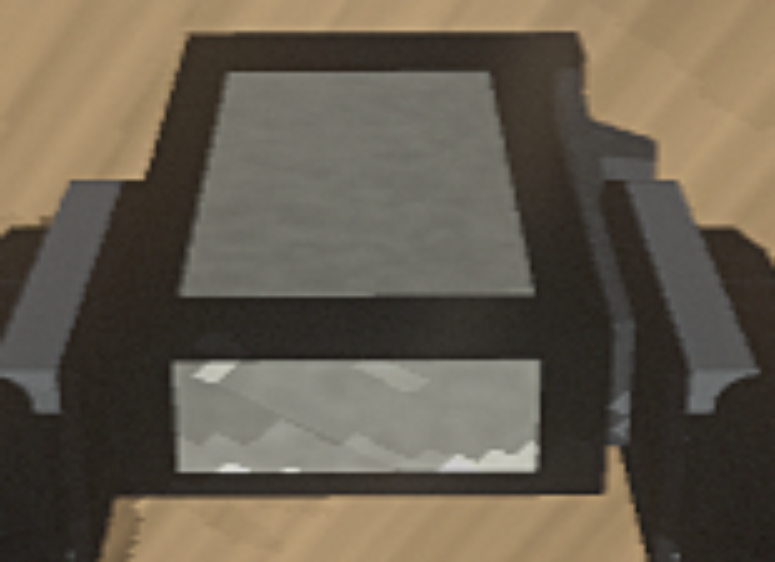

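The slot frame's corners in the wrist view are (267,73), (421,73), (414,129) and (267,129). That puts its centre near (499.8, −250.7) at yaw 32.5°, matching the lid centre and the tool yaw. The cartridge hangs upright and centred, so I'll move over the slot.

>>> drive_tool:
  steps:
    - [0.015,0.013,0,0,0.035]
    - [0.02,0.018,0,0,0.035]
    - [0.02,0.018,0,0,0.035]
    - [0.0105,0.008,0,0,0.035]
    - [0,0,0.01,0,0.035]
    - [0,0,0.01,0,0.035]
    - [0,0,0.01,0,0.035]
    - [0,0,0,0,0.035]
    - [0,0,0,0,0.035]
    - [0,0,0,0,0.035]

```text
clock: 9.05
position: [500.6, -251.2, 179.7]
ee_rot: [0.877, -0.48, 0.0, -0.0]
contact_force: [-0.1, -0.2, -0.8]
gripper_width: 43.9
```

```bash
python3 - <<'E'
from h import *
s=arm.read_state(); print(s['clock'],s['position'],s['contact_force'],s['gripper_width'])
T=wpose(s);np.save('pics/T7.npy',T);a,d=snap('wrist','w7')
for w in ([499.8,-250.7],): print('rem tool xy',T[:2,:2].T@(np.array(w)-T[:2,3]),np.degrees(np.arctan2(-T[1,1],-T[0,1])))
b,_=snap('scene','s7')
cv2.imwrite('pics/s7b.png',cv2.resize(b[100:230,120:270],None,fx=4.5,fy=4.5,interpolation=2))
E
```

```text
9.05 [ 500.6193331  -251.16576372  179.68953465] [-0.09942002 -0.21209984 -0.80227577] 43.91947685387798
rem tool xy [-0.83356556  0.43978452] 32.56733440634163
```

View pics/w7.png

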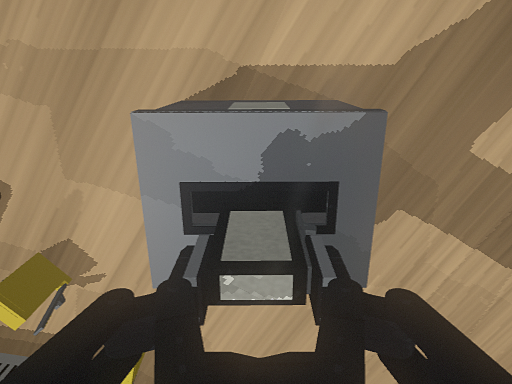

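View pics/s7b.png

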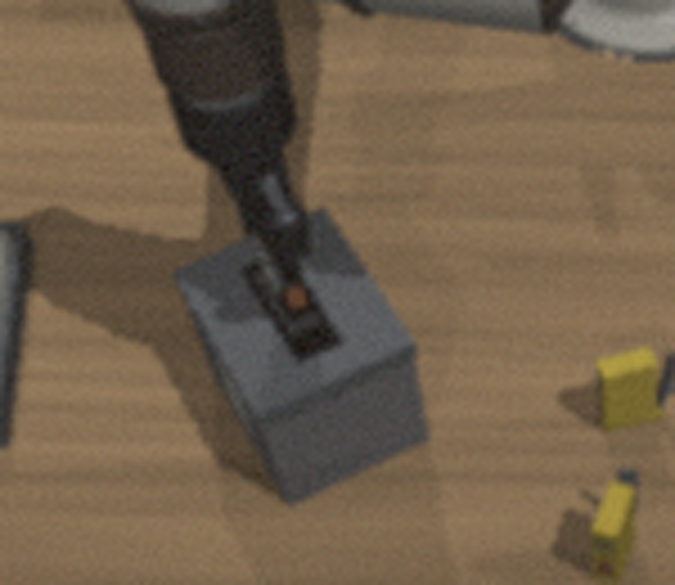

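```bash
python3 - <<'E'
from h import *
q=np.load('pics/w7.npz');im=q['im'];d=q['d'];T=np.load('pics/T7.npy');g=im.max(-1)
print(g[176:240,200]);print(g[200,174:200]);print(g[200,322:345])
p=arm.camera_params('wrist');K=p['K'];v,u=np.mgrid[:384,:512]
Q=np.stack([(u-K[0,2])/K[0,0]*d,-(v-K[1,2])/K[1,1]*d,-d],-1)@p['mount'][:3,:3].T+p['mount'][:3,3]
print([(r,*Q[r,205].round(0).astype(int)) for r in range(178,240,3)])
for c in ([200,182.0],[200,236.0],[181,200],[338,200]): print((np.linalg.inv(T)@np.r_[ray('wrist',[c],125,T)[0],1])[:2].round(1))
cv2.imwrite('pics/z7.png',cv2.resize(im[175:245,170:350],None,fx=4,fy=4))
E
```

```text
[125 125 125 125 131 100  37  53  57  56  57  56  56  55  54  49  42  42
  43  37  43  43  35  41  39  41  39  42  40  39  40  39  37  38  41  33
  36  71  69  67  68  67  66  68  64  66  69  63  65  71  32  53  46  50
  51  47  49  45  67  81  89  88  90  88]
[126 126 126 126 126 130 118  48  54  53  55  51  58  53  56  54  53  58
  51  40  42  42  44  38  41  42]
[32 29 30 26 37 48 34 32 33 31 34 34 33 32 28 57 94 87 86 84 87 89 89]
[(178, np.int64(20), np.int64(-34), np.int64(53)), (181, np.int64(18), np.int64(-35), np.int64(53)), (184, np.int64(16), np.int64(-34), np.int64(52)), (187, np.int64(14), np.int64(-34), np.int64(52)), (190, np.int64(12), np.int64(-35), np.int64(52)), (193, np.int64(-35), np.int64(-56), np.int64(173)), (196, np.int64(-38), np.int64(-57), np.int64(173)), (199, np.int64(-42), np.int64(-57), np.int64(174)), (202, np.int64(-45), np.int64(-57), np.int64(174)), (205, np.int64(-49), np.int64(-57), np.int64(174)), (208, np.int64(-52), np.int64(-57), np.int64(173)), (211, np.int64(-55), np.int64(-58), np.int64(173)), (214, np.int64(-57), np.int64(-57), np.int64(169)), (217, np.int64(-57), np.int64(-56), np.int64(162)), (220, np.int64(-57), np.int64(-55), np.int64(155)), (223, np.int64(-13), np.int64(-37), np.int64(56)), (226, np.int64(-14), np.int64(-36), np.int64(53)), (229, np.int64(-16), np.int64(-36), np.int64(52)), (232, np.int64(-18), np.int64(-36), np.int64(52)), (235, np.int64(12), np.int64(-25), np.int64(-9)), (238, np.int64(11), np.int64(-25), np.int64(-11))]
[ 16.5 -38. ]
[-22.4 -40.3]
[  4.  -51.3]
[ 4.1 52.1]
```

View pics/z7.png

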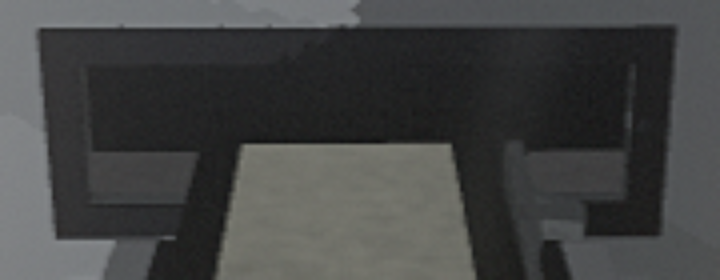

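The hole spans tool x ≈ −14 to +11.7, so its centre is about −1.1, against −0.5 for the cartridge. I'll shift −0.8 mm and lower with force checks.

>>> drive_tool:
  steps:
    - [-0.0008,0,0.004,0,0.035]
    - [0,0,0.004,0,0.035]
    - [0,0,0.004,0,0.035]
    - [0,0,0.004,0,0.035]
    - [0,0,0.003,0,0.035]
    - [0,0,0,0,0.035]

```text
clock: 9.75
position: [499.4, -250.7, 159.6]
ee_rot: [0.877, -0.481, -0.001, 0.0]
contact_force: [-0.4, 0.6, -0.7]
gripper_width: 43.8
```

Underside is past the lid with no contact force, so I'll carry on.

>>> drive_tool:
  steps:
    - [0,0,0.005,0,0.035]
    - [0,0,0.005,0,0.035]
    - [0,0,0.005,0,0.035]
    - [0,0,0.005,0,0.035]
    - [0,0,0.005,0,0.035]
    - [0,0,0.002,0,0.035]
    - [0,0,0,0,0.035]
    - [0,0,0,0,0.035]

```text
clock: 10.55
position: [499.9, -250.8, 133.4]
ee_rot: [0.877, -0.481, 0.0, 0.0]
contact_force: [0.2, -0.5, -1.1]
gripper_width: 43.9
```

```bash
python3 - <<'E'
from h import *
s=arm.read_state(); print(s['clock'],s['position'],s['contact_force'],s['gripper_width'])
snap('wrist','w8')
E
```

```text
10.55 [ 499.88468994 -250.83133197  133.41562235] [ 0.22804214 -0.48027764 -1.08971167] 43.927964227624
```

View pics/w8.png

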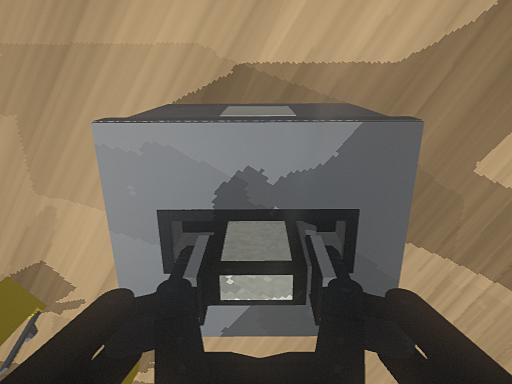

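The cartridge is hanging in the slot, clear all round (contact force is just its weight). I'll release and rise.

>>> drive_tool:
  steps:
    - [0,0,0,0,0.085]
    - [0,0,0,0,0.085]
    - [0,0,0,0,0.085]
    - [0,0,0,0,0.085]
    - [0,0,0,0,0.085]
    - [0,0,0,0,0.085]
    - [0,0,-0.01,0,0.085]
    - [0,0,-0.02,0,0.085]
    - [0,0,-0.03,0,0.085]
    - [0,0,-0.03,0,0.085]
    - [-0.03,0,-0.02,0,0.085]
    - [-0.03,0,0,0,0.085]
    - [0,0,0,0,0.085]

```text
clock: 11.9
position: [466.1, -198.5, 245.3]
ee_rot: [0.877, -0.48, 0.001, -0.001]
contact_force: [-0.2, 0.4, -0.3]
gripper_width: 85.0
```

```bash
python3 - <<'E'
from h import *
s=arm.read_state(); print(s['clock'],s['position'],s['contact_force'],s['gripper_width'])
a,d=snap('wrist','w9'); b,_=snap('scene','s9'); t,_=snap('top','t9')
T=wpose(s);p=arm.camera_params('wrist');K=p['K'];C=T@p['mount'];v,u=np.mgrid[:384,:512]
z=(np.stack([(u-K[0,2])/K[0,0]*d,-(v-K[1,2])/K[1,1]*d,-d],-1)@C[:3,:3].T+C[:3,3])[...,2]
np.save('pics/z9.npy',z)
cv2.imwrite('pics/w9b.png',a)
cv2.imwrite('pics/m9.png',np.hstack([cv2.resize(b[120:280,140:440],(400,300)),cv2.resize(t[130:260,100:360],(400,300))]))
E
```

```text
11.9 [ 466.13954957 -198.53744271  245.33660693] [-0.18032585  0.42077529 -0.29634461] 85.0252085767218
```

View pics/w9.png

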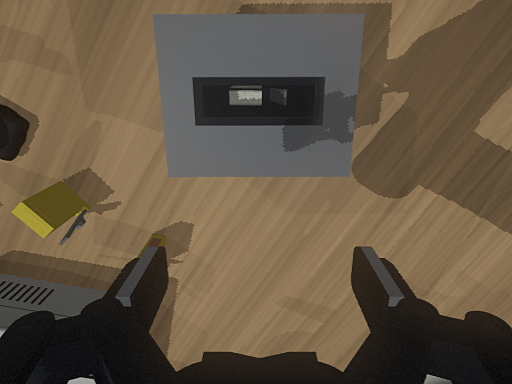

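View pics/m9.png

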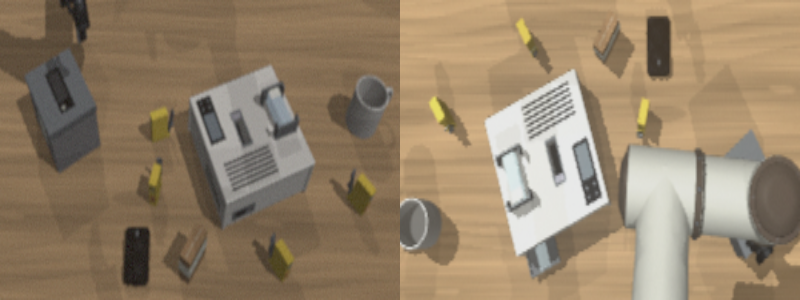

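The wrist view shows the cartridge inside at (246,96), label visible through the slot. The bay is empty and the other objects look unmoved. I'll check its depth, then hand in.

```bash
python3 - <<'E'
from h import *
z=np.load('pics/z9.npy')
print('label',np.median(z[92:100,236:258]),'lever',np.median(z[92:100,272:284]),'max in slot',z[86:116,205:312].max(),'lid',np.median(z[40:60,200:300]))
a=np.load('pics/scene0.npz')['d'];b=np.load('pics/s9.npz')['d']
m=((abs(a-b)>12)&(a>0)&(b>0)).astype(np.uint8);m=cv2.morphologyEx(m,cv2.MORPH_OPEN,np.ones((3,3)))
n,l,st,c=cv2.connectedComponentsWithStats(m);print(st[1:][st[1:,4]>12])
print(arm.read_state()['contact_force'])
print(arm.job_done())
E
```

```text
label 78.24580580047666 lever 50.20307524720468 max in slot 389.8184778536183 lid 126.82374555870902
[[  155     0   155   143 10405]
 [  416     0    81    97  3030]
 [  418     4     5     5    21]
 [  392     8     3     5    15]
 [  317   177    12    20   157]]
[ 0.12449057 -0.07644743 -0.22552939]
the job is handed in; nothing more can be done
None
```

The spent cartridge is in the collection box, and I handed the job in with about 12 s on the robot's clock.

I gripped the cartridge between its lever and its rear face, which squeezed the lever in. Then I lifted it straight out of the bay, turned it about 11.5° to line up with the slot, lowered it partway in and let it drop.

**What my last checks showed:**
- **Cartridge:** its top is about 78 mm above the desk. That fits it standing on the box floor, well below the lid at 125 mm.
- **Lift:** I saw no sign of the hook catching. Readings after each lift step stayed under about 3 N in total.
- **Other things on the desk:** comparing scene depth before and after, only the arm and the emptied bay had changed.
- **Gripper:** it was open and well clear of everything at hand-in.

**Readings that disagreed:**
- The gripper showed about 44 mm with the lever squeezed, against the 47 mm expected.
- As the fingers closed, there was about 5 N of upward force on the tool, probably from the fingertips touching the deck. It was gone after the first lift.
- One depth value inside the slot area (390 mm) makes no sense; I took it as a bad pixel.
- The scene camera's positions were up to about 6 mm off in x from the other two, so I used the top and wrist views.

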